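# Flip the rotary waffle iron

## Robot

A 6-joint arm with a two-finger parallel gripper is mounted at the origin on the work surface. World frame = base frame: x ahead of the robot, y to its left, z up, the work surface at z = 0. Lengths are in m, angles in rad, forces in N, time in s.
With the tool pointing down it reaches from about 0.25 to 0.775 m from the base axis. Payload 4 kg.
Tool frame: the origin (TCP) lies at the very end of the fingers, on their centre line; the grasp point (between the pads) lies 19 mm behind it (arm.hold_point_z is the distance from the TCP to the grasp point, in m); z points along the fingers, y is the direction in which the jaws open and shut (so a half turn about z gives the same grasp; the last joint's range is limited). The gripper opens to 94 mm and grips with 3 to 60 N. Pads are 16 mm wide; open, the fingers measure 119 mm over their backs; the gripper's body (75 mm by 177 mm) begins 78 mm behind the grasp point.
Start: joints at [1.137, 0.087, 1.371, -0, 1.684, -0.103], TCP at [0.179, 0.52, 0.206] pointing down, gripper open.
Joint ranges: [-3.1, 3.1], [-0.76, 2.03], [0.27, 2.55], [-1.08, 4.22], [0.17, 2.65], [-2.57, 2.57]. Speed limits (rad/s): [2.79, 2.79, 3.14, 3.14, 3.14, 3.14].

## Interface

Orientations are given as a unit quaternion [w, x, y, z].
In Python, from plant import arm gives the robot as it stands. The module is installed in compiled form; this text tells all that it offers.
- The arm moves only by the tool play_rows, never from a script. Its argument "motion" is a list of rows, each an object with "slide": the shift along the tool's x, y, z in mm, a list of three; "twist": the turn about the tool's z in rad. A call has 1 to 10 rows; each row shifts and turns the commanded pose from where the row before left it, along the tool's axes as they then stand; what a row does not reach is not made up. A row lasts 1/10 s, in which the tool goes at most 50 mm and 8.59 degrees, less where a joint would pass 70% of its speed; a pose out of reach is approached as far as the arm can. A call is refused whole if a number of a shift passes 50 or a number of a turn 0.15, either way. A call with a gripper value outside its range is refused whole. "fingers" is the opening in per cent of the stroke, from 0 (shut) to 100 (fully open), set as the call begins (left out, the last holds). The fingers move at their own pace and stop on an object; "newtons" is the grip in N (left out, the last holds). Time passes only in rows, so rows that do not move let the fingers close. It gives the time, the measured TCP pose, the force and the opening at its end, in the units of the state.
- arm.state(): the state, without advancing time (a new reading comes with each control period).
- arm.grab_frame(name): name is "scene" or "top" or "wrist"; returns the picture (480x640x3 uint8, red, green, blue); there is no depth.
- arm.camera_model(name): a dict with "mtx" (3x3 intrinsics, pixels), "k1" (the pictures are not rectified: a ray, as slopes to the right and down, at radius r is drawn at 1 + k1 r^2 times it, then the intrinsics apply), "R" (3x3) and "t" (3): a world point X has camera coordinates R X + t. Camera axes: x right, y down, z forward; pixel columns grow to the right and rows downward; lengths in m; the calibration is good to about 2 mm. A picture is of the moment at which its call begins: read the wrist's pose just before it. camera_model takes no time and is no camera call; for the wrist camera it gives the pose at the moment of the call.
- arm.sign_off(): hands the job in, once; it reports no verdict.
Trained networks look in the newest picture that a camera, given by its name, has taken for a name from the list of things; names that differ only in an ending like _2 or _b are one class to them, and where a whole thing is asked for, a point or a joint stands for the part that bears it (a point fixed in the world has none). Each returns a list of dicts, best first, with "conf" (0 to 1); they miss things now and then, are a little off and sometimes report something else, mostly with a low value. They report only what shows in the picture. A call takes as long as a camera call.
- arm.spot_in(camera, thing): "bbox" ([left, top, width, height] in pixels, round what is visible of it).
The state is a dict: "t": time; "joint_pos": joint angles; "qd": joint speeds; "joint_efforts": joint torques, N m; "eef_pos": TCP position; "orientation": TCP orientation; "ft_force": force on the tool from outside, world axes, zero at the start; "ft_torque": the same for the moment, N m; "width": finger opening in m.
Only numpy, scipy, OpenCV 4.12 (cv2) and the standard library are available. Lean on these libraries where they do the work, as an engineer would, in place of code of your own. Each camera call takes 0.05 s, during which the arm holds its last target. There are 200 camera calls.

## Task

The waffle iron is loaded and clipped shut: flip it over to bake the second side, by pushing its black T-handle round with the fingertips, without gripping or forcing it. Turn it half a turn clockwise as seen from in front of the handle (facing the machine, the right end of the cross grip goes down first), until the iron rests fully home against its other stop with the dark half on top. Turn it under control, do not whip it round, and leave the things beside it where they are.

Things in the scene. Friction and masses are not known exactly. Their poses are not given: they have to be found in the camera images.
- waffle_iron: fixed stand of the rotary waffle iron. Origin on the bench straight below the T-handle's centre; x runs level along the rotation axis (175 mm above the bench) from the handle into the machine, z up; -y is to the right for one who stands in front of the handle and faces the machine. Grey front post 207 mm high begins 124 mm from the origin; rear tower 247 mm high at 430 to 540 mm
- hub (a point): centre of the T-handle, on the rotation axis. Black cross grip, 24 mm diameter, 128 mm long, centred here, square to the rotation axis; hub 34 mm across; steel stem of 14 mm diameter to the front post, 124 mm away. The handle is one piece with the iron
- grip_right (a point): point on the cross grip's centre line, 50 mm from the hub (14 mm short of the grip's end), on the side that is to the right when the joint reads 0; turns with the iron
- grip_left (a point): the same point on the opposite half of the cross grip, 50 mm from the hub; turns with the iron. The grip is not slippery: fingers that rub along it rather than follow its arc can jam
- iron (a joint): turn of the iron with its T-handle (rad): 0 at the first stop (cross grip level, bright steel half on top), grows clockwise as seen from in front of the handle, 3.14 at the other stop (grip level, dark half on top). Turns only between these solid stops; starts up to 0.35 off the first. Balanced, stays where it is left: friction about 0.4 N m, some 8 N at 50 mm from the hub
- pan_centre (a point): centre of the two round waffle pans, on the rotation axis 287 mm beyond the hub: 210 mm across, 80 mm thick, so that they reach 105 mm above the axis when on edge
- dredger: bystander: steel sugar dredger, 69 mm across, 112 mm high, loose; origin at the centre of its underside
- jar: bystander: amber glass jar with red cap, 68 mm across, 95 mm high, loose; origin at the centre of its underside
- bowl: bystander: orange plastic bowl, 150 mm across, 70 mm high, loose; origin at the centre of its underside
- spatula: bystander: spatula with wooden handle lying flat on the bench, loose; its x axis along it

How it is judged:
By the outcome, as a careful person would: the job done as asked, in the order asked, and still so for the second after the job is handed in, with the robot touching nothing.
It also fails if it takes over 58 s, if anything falls off the work surface, if the arm or the gripper's body presses on something with over 40 N, if the wrist force passes 120 N, or if a joint passes its speed limit or range.

## Working session

There is one attempt and no reset: what is moved stays moved. The work goes in short steps, Python scripts to look and compute and a tool call to move; the robot and the scene stay as the last step left them, time stands still between calls to the robot, and variables do not carry over. Pictures are saved under pics/ and viewed, about 8 in all and at most 12, crops included, and the job is handed in when it is done.

Besides the shell and the picture viewer there is one more tool, called after ">>>" by a JSON object that holds its "method" and its "body", one argument or row to a line. play_rows: Moves the arm, as the interface text tells. Its arguments: {"type":"object","properties":{"motion":{"type":"array"},"fingers":{"type":"number"},"newtons":{"type":"number"}},"required":["motion"]}

```bash
mkdir -p pics; python3 - <<'E'
from plant import arm
import cv2,numpy as np
s=arm.state(); print({k:np.round(v,3).tolist() for k,v in s.items()})
for n in ("scene","top"):
    im=arm.grab_frame(n); cv2.imwrite(f"pics/{n}0.png",im[:,:,::-1])
    m=arm.camera_model(n); print(n,np.round(m["mtx"],1).tolist(),m["k1"],np.round(m["R"],3).tolist(),np.round(m["t"],3).tolist())
    for th in ("waffle_iron","hub","grip_right","dredger","jar","bowl","spatula","pan_centre"):
        print(th,[(np.round(d["bbox"]).tolist(),round(d["conf"],2)) for d in arm.spot_in(n,th)[:2]])
print(arm.hold_point_z)
E
```

```text
{'t': 0.0, 'joint_pos': [1.137, 0.088, 1.372, 0.0, 1.684, -0.103], 'qd': [-0.001, 0.0, -0.002, 0.0, -0.001, -0.002], 'joint_efforts': [-0.0, -34.02, -30.242, 0.072, 0.033, -0.0], 'eef_pos': [0.178, 0.52, 0.204], 'orientation': [-0.0, 0.165, 0.986, -0.001], 'ft_force': [0.144, -0.639, -0.268], 'ft_torque': [-0.011, -0.056, -0.022], 'width': 0.094}
scene [[515.4, 0.0, 318.7], [0.0, 515.4, 239.3], [0.0, 0.0, 1.0]] -0.05428003979306468 [[-0.059, 0.998, 0.019], [0.56, 0.049, -0.827], [-0.827, -0.039, -0.562]] [0.157, -0.208, 1.785]
waffle_iron [([377.0, 179.0, 249.0, 141.0], 0.91)]
hub [([372.0, 190.0, 187.0, 80.0], 0.88)]
grip_right [([377.0, 180.0, 249.0, 142.0], 0.69), ([376.0, 186.0, 183.0, 85.0], 0.62)]
dredger [([373.0, 190.0, 185.0, 79.0], 0.23)]
jar [([258.0, 221.0, 28.0, 42.0], 0.57)]
bowl [([221.0, 262.0, 65.0, 54.0], 0.75)]
spatula [([147.0, 211.0, 42.0, 60.0], 0.6)]
pan_centre [([377.0, 187.0, 180.0, 82.0], 0.64)]
top [[584.6, 0.0, 318.7], [0.0, 584.6, 247.7], [0.0, 0.0, 1.0]] -0.061918565159330766 [[0.011, -1.0, 0.009], [-0.998, -0.011, -0.054], [0.054, -0.008, -0.998]] [-0.124, 0.563, 1.751]
waffle_iron []
hub [([115.0, 205.0, 156.0, 84.0], 0.96)]
grip_right [([121.0, 207.0, 152.0, 83.0], 0.64)]
dredger [([411.0, 221.0, 31.0, 24.0], 0.62)]
jar [([351.0, 270.0, 26.0, 20.0], 0.6), ([118.0, 207.0, 156.0, 81.0], 0.2)]
bowl [([343.0, 186.0, 56.0, 51.0], 0.73)]
spatula [([448.0, 249.0, 20.0, 94.0], 0.62), ([59.0, 200.0, 215.0, 107.0], 0.43)]
pan_centre [([116.0, 206.0, 157.0, 84.0], 0.57)]
0.0188
```

View pics/scene0.png

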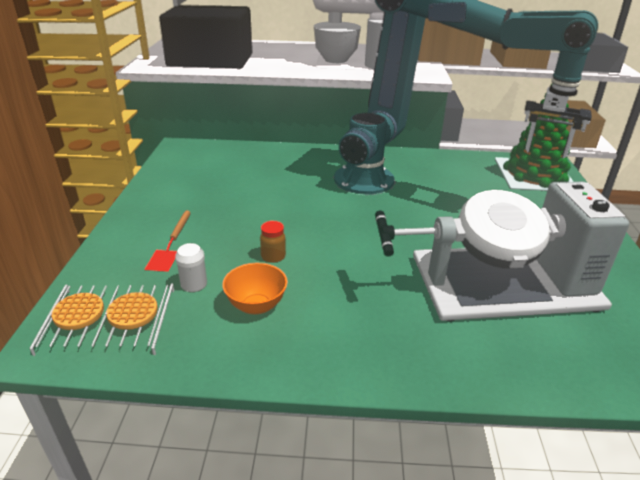

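View pics/top0.png

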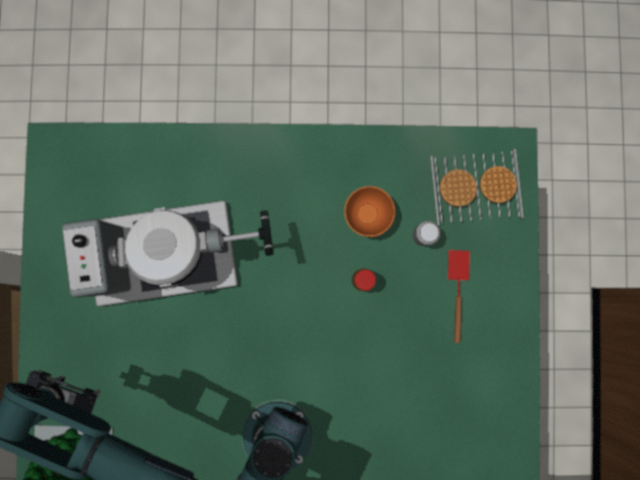

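Scene: the handle's grip runs from about (380,213) to (389,252) and the stem goes to the post at (440,232). Top: the grip is at x≈265, rows 211–254, with the stem running left to the post at (212,240). The machine's x axis points roughly along world +y, so "right" is world +x. The bystanders are well away from the handle. Next I fit the hub, yaw and joint from dark-pixel masks.

```bash
cat > h.py <<'E'
from plant import arm
import cv2,numpy as np
from scipy.optimize import least_squares
def proj(m,X):
    c=np.atleast_2d(X)@np.array(m["R"]).T+m["t"]; s=c[:,:2]/c[:,2:]
    s=s*(1+m["k1"]*(s**2).sum(1,keepdims=True)); K=np.array(m["mtx"])
    return s@K[:2,:2].T+K[:2,2]
def hand(p,r,along=0.):   # p=hx,hy,yaw,q ; point r along grip (+ = grip_right), along = along axis
    hx,hy,yaw,q=p; ax=np.array([np.cos(yaw),np.sin(yaw),0]); rt=np.array([np.sin(yaw),-np.cos(yaw),0])
    return np.array([hx,hy,.175])+along*ax+r*(np.cos(q)*rt+np.sin(q)*np.array([0,0,-1]))
E
python3 - <<'E'
from h import *
out={}
for n,(x0,x1,y0,y1) in {"scene":(370,398,202,262),"top":(256,276,204,262)}.items():
    im=cv2.imread(f"pics/{n}0.png"); c=im[y0:y1,x0:x1]
    mk=(c.max(2)<45).astype(np.uint8)
    k,l,st,ce=cv2.connectedComponentsWithStats(mk); i=1+st[1:,4].argmax()
    ys,xs=np.nonzero(l==i); P=np.c_[xs+x0,ys+y0].astype(float); mu=P.mean(0)
    u=np.linalg.svd(P-mu,full_matrices=False)[2][0]; u*=np.sign(u[1]); t=(P-mu)@u
    out[n]=(mu+u*t.min(),mu+u*t.max(),mu); print(n,len(P),np.round(out[n],1).tolist())
    cv2.imwrite(f"pics/{n}c.png",cv2.resize(im[y0-30:y1+30,x0-30:x1+110],None,fx=4,fy=4))
# post top / machine direction from top: stem end on front post approx
M={n:arm.camera_model(n) for n in out}
def res(p):
    r=[]
    s=proj(M["scene"],[hand(p,-.064),hand(p,.064)]); t=proj(M["top"],[hand(p,.064),hand(p,-.064)])
    r=[*(s[0]-out["scene"][0]),*(s[1]-out["scene"][1]),*(t[0]-out["top"][0]),*(t[1]-out["top"][1])]
    return np.array(r)
f=least_squares(res,[.4,.1,1.57,.1]); print(np.round(f.x,4),np.round(f.fun,1))
p=f.x
print("pan proj",proj(M["top"],hand(p,0,.287)),proj(M["scene"],hand(p,0,.287)),"post",proj(M["top"],hand(p,0,.124)))
E
```

```text
Traceback (most recent call last):
ValueError: attempt to get argmax of an empty sequence
```

```bash
cat > fit.py <<'E'
from h import *
import sys
tag=sys.argv[1]
def ends(n,box,thr=60):
    x0,x1,y0,y1=box; im=cv2.imread(f"pics/{n}{tag}.png"); c=im[y0:y1,x0:x1].astype(int)
    g=c[:,:,1]; print(n,"min",c.max(2).min())
    mk=(c.max(2)<thr).astype(np.uint8)
    k,l,st,ce=cv2.connectedComponentsWithStats(mk); i=1+st[1:,4].argmax()
    ys,xs=np.nonzero(l==i); P=np.c_[xs+x0,ys+y0].astype(float); mu=P.mean(0)
    u=np.linalg.svd(P-mu,full_matrices=False)[2][0]; u*=np.sign(u[1]); t=(P-mu)@u
    cv2.imwrite(f"pics/{n}{tag}c.png",cv2.resize(im[y0-20:y1+20,x0-30:x1+90],None,fx=5,fy=5))
    return mu+u*t.min(),mu+u*t.max(),len(P)
M={n:arm.camera_model(n) for n in ("scene","top")}
S=ends("scene",(370,398,202,262)); T=ends("top",(256,276,204,262)); print(S,T)
def res(p):
    s=proj(M["scene"],[hand(p,-.064),hand(p,.064)]); t=proj(M["top"],[hand(p,.064),hand(p,-.064)])
    return np.r_[s[0]-S[0],s[1]-S[1],t[0]-T[0],t[1]-T[1]]
f=least_squares(res,[.4,.1,1.57,.1]); p=f.x; print(np.round(p,4),np.round(f.fun,1))
print("pan",proj(M["top"],hand(p,0,.287)),proj(M["scene"],hand(p,0,.287)),"post",proj(M["top"],hand(p,0,.124)))
E
python3 fit.py 0
```

```text
scene min 46
top min 20
(array([379.38434567, 218.36017897]), array([389.11316052, 239.40988213]), 239) (array([264.69906686, 218.92173769]), array([265.79495116, 256.715985  ]), 360)
[ 0.5811  0.0288  1.6528 -0.1995] [ 1.6  0.4 -0.2 -0.5 -0.6 -4.1  2.1  4.1]
pan [[162.24395265 245.33128963]] [[504.89146895 228.83972337]] post [[221.09880128 241.14220362]]
```

```bash
python3 - <<'E'
import cv2,numpy as np
a=cv2.imread("pics/scene0.png")[200:265,365:445]; b=cv2.imread("pics/top0.png")[200:265,200:280]
cv2.imwrite("pics/c0.png",np.vstack([cv2.resize(x,None,fx=4.6*1,fy=4.6) for x in (a,b)]))
E
```

```text
(no output)
```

View pics/c0.png

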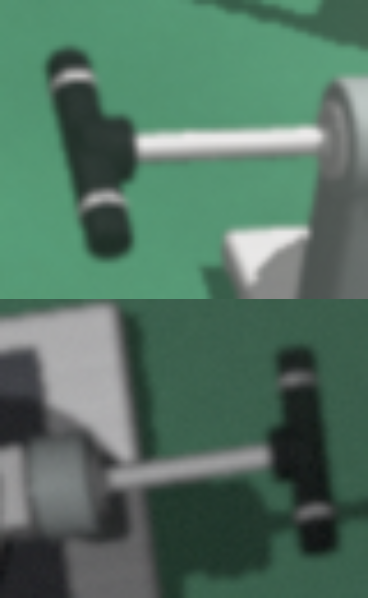

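The crop shows the grip tips clearly: in the scene picture at (379.8,210.9) and (389.3,255.9), in the top picture at (263.9,210.7) and (269.6,255). Stem points on the axis are scene (394.3,232)→(435,230.4) and top (259.1,233.9)→(222.8,238.9). I'll fit all of these together.

```bash
python3 - <<'E'
from h import *
M={n:arm.camera_model(n) for n in ("scene","top")}
E={"scene":[(379.8,210.9),(389.3,255.9)],"top":[(269.6,255),(263.9,210.7)]} # left,right
L={"scene":[(394.3,232),(435,230.4)],"top":[(259.1,233.9),(222.8,238.9)]}
def res(p):
    r=[]
    for n in M:
        e=proj(M[n],[hand(p,-.064),hand(p,.064)])-E[n]; r+=list(e.ravel())
        a,b=proj(M[n],[hand(p,0),hand(p,0,.124)]); u=(b-a)/np.linalg.norm(b-a)
        r+=[2*np.cross(u,np.array(x)-a) for x in L[n]]
    return np.array(r)
f=least_squares(res,[.55,.05,1.6,.1],loss="soft_l1"); p=f.x; print(np.round(p,4),np.round(f.fun,1))
np.save("p.npy",p)
for r in (-.05,0,.05): print(r,np.round(hand(p,r),3))
print("pan",proj(M["top"],hand(p,0,.287)),proj(M["scene"],hand(p,0,.287)),"post",np.round(hand(p,0,.124),3))
E
```

```text
[0.597  0.0273 1.7313 0.3241] [ 0.1  0.1 -0.2 -1.4  0.7  0.8 -0.3 -1.3  0.3  0.7 -1.1 -0.2]
-0.05 [0.55  0.02  0.191]
0 [0.597 0.027 0.175]
0.05 [0.644 0.035 0.159]
pan [[163.73426741 247.69199332]] [[502.44338871 227.27685599]] post [0.577 0.15  0.175]<stdin>:10: DeprecationWarning: Arrays of 2-dimensional vectors are deprecated. Use arrays of 3-dimensional vectors instead. (deprecated in NumPy 2.0)
```

The fit is consistent to about 1 px: hub at (0.597,0.027,0.175), axis yaw 1.73, joint ≈0.32.

1. **Stage 1:** with the fingers closed, push the right end down from above to about 70°.
2. **Stage 2:** go over to the left end, by then on top, and push it over to the right and down to the stop.

Tool y will be aligned with the axis, which puts tool x at −right.

>>> {"method": "play_rows", "body": {
  "motion": [
    {"slide": [0,0,-33],"twist": -0.123},
    {"slide": [0,0,-33],"twist": -0.123},
    {"slide": [0,0,-33],"twist": -0.123},
    {"slide": [0,0,-33],"twist": -0.123},
    {"slide": [-23,-32,0],"twist": 0},
    {"slide": [-23,-32,0],"twist": 0},
    {"slide": [-23,-32,0],"twist": 0},
    {"slide": [-23,-32,0],"twist": 0},
    {"slide": [-23,-32,0],"twist": 0},
    {"slide": [-23,-32,0],"twist": 0}
  ],
  "fingers": 0
}}

```text
t: 1.9
eef_pos: [0.3465, 0.3516, 0.3377]
orientation: [0.0, -0.081, 0.997, 0.0]
ft_force: [0.1, 0.3, 0.2]
width: 0.0177
```

>>> {"method": "play_rows", "body": {
  "motion": [
    {"slide": [-23,-32,0],"twist": 0},
    {"slide": [-23,-32,0],"twist": 0},
    {"slide": [-23,-32,0],"twist": 0},
    {"slide": [-23,-32,0],"twist": 0},
    {"slide": [-23,-32,0],"twist": 0},
    {"slide": [-23,-32,0],"twist": 0},
    {"slide": [-23,-32,0],"twist": 0},
    {"slide": [-23,-32,0],"twist": 0},
    {"slide": [-23,-32,0],"twist": 0},
    {"slide": [-23,-32,0],"twist": 0}
  ]
}}

```text
t: 2.9
eef_pos: [0.625, 0.0726, 0.3375]
orientation: [0.0, -0.08, 0.997, 0.0]
ft_force: [0.5, -0.3, 0.4]
width: 0.0003
```

```bash
cat > rel.py <<'E'
from h import *
from scipy.spatial.transform import Rotation as Ro
p=np.load("p.npy"); s=arm.state()
o=np.array(s["orientation"]); R=Ro.from_quat(np.r_[o[1:],o[0]]).as_matrix()
d=np.array(s["eef_pos"])-[p[0],p[1],.175]; yaw=p[2]
ax=np.array([np.cos(yaw),np.sin(yaw),0]); rt=np.array([np.sin(yaw),-np.cos(yaw),0])
print("t",round(s["t"],2),"TCP rel hub mm right,along,up",np.round([1e3*d@rt,1e3*d@ax,1e3*d[2]],1),"F right,along,up",np.round([np.dot(s["ft_force"],rt),np.dot(s["ft_force"],ax),s["ft_force"][2]],1),
 "yawerr",round(np.arctan2(R[:,1]@-rt,R[:,1]@ax),3),"j",np.round(s["joint_pos"],2),"w",round(s["width"],3))
E
cat rel.py > /dev/null; python3 rel.py
```

```text
t 2.9 TCP rel hub mm right,along,up [ 34.9  40.3 162.5] F right,along,up [ 0.5 -0.3  0.4] yawerr 0.001 j [ 0.03  0.29  0.88  0.    1.98 -1.71] w 0.0
```

>>> {"method": "play_rows", "body": {
  "motion": [
    {"slide": [-12,-20,0],"twist": 0},
    {"slide": [-13,-20,0],"twist": 0},
    {"slide": [0,0,30],"twist": 0},
    {"slide": [0,0,30],"twist": 0},
    {"slide": [0,0,30],"twist": 0},
    {"slide": [0,0,25],"twist": 0},
    {"slide": [0,0,15],"twist": 0},
    {"slide": [0,0,10],"twist": 0},
    {"slide": [0,0,0],"twist": 0},
    {"slide": [0,0,0],"twist": 0}
  ]
}}

```text
t: 3.9
eef_pos: [0.6557, 0.0384, 0.1988]
orientation: [0.001, -0.081, 0.997, -0.0]
ft_force: [-0.0, 0.6, 0.4]
width: 0.0004
```

```bash
python3 rel.py; python3 - <<'E'
from h import *
a=arm.grab_frame("scene")[150:280,350:450,::-1]; b=arm.grab_frame("top")[180:290,180:300,::-1]
w=arm.grab_frame("wrist")[:,:,::-1]
A=cv2.resize(a,(400,520)); B=cv2.resize(b,(400,367)); W=cv2.resize(w,(204,153))
can=np.zeros((520,800,3),np.uint8); can[:,:400]=A; can[:367,400:]=B; can[367:,400:604]=W; cv2.imwrite("pics/c1.png",can)
E
```

```text
t 3.9 TCP rel hub mm right,along,up [59.8  1.7 23.8] F right,along,up [0.1 0.6 0.4] yawerr 0.001 j [-0.03  0.33  1.1   0.    1.71 -1.76] w 0.0
```

View pics/c1.png

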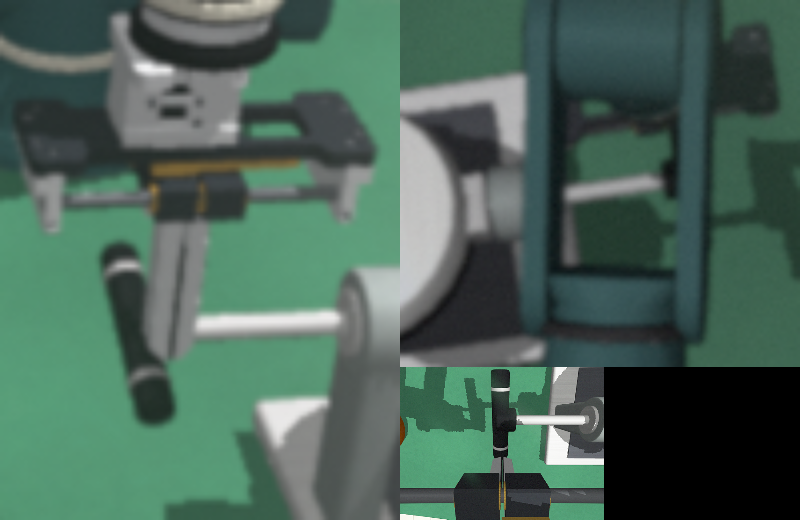

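The crop shows the closed fingers just above the right end of the grip. Tip is at crop (168,355), i.e. scene pixel (392,239). I'll check the alignment along the axis by projecting the TCP and grip points.

```bash
python3 - <<'E'
from h import *
p=np.load("p.npy"); s=arm.state(); 
def z(n,X,o,f): return np.round((proj(arm.camera_model(n),X)-o)*f).tolist()
X=[s["eef_pos"],hand(p,.05),hand(p,.064),hand(p,-.064),hand(p,-.05)]
print("scenecrop",z("scene",X,[350,150],4)); print("wrist",np.round(proj(arm.camera_model("wrist"),X)*[204/640,153/480]+[400,367]).tolist())
E
```

```text
scenecrop [[167.0, 351.0], [152.0, 398.0], [157.0, 418.0], [120.0, 244.0], [124.0, 262.0]]
wrist [[502.0, 464.0], [501.0, 448.0], [501.0, 454.0], [500.0, 368.0], [500.0, 381.0]]
```

The projection agrees with what is seen. Now stage 1, following the arc at about 0.5 rad/s.

>>> {"method": "play_rows", "body": {
  "motion": [
    {"slide": [0,-2,13],"twist": 0},
    {"slide": [0.6,0,10],"twist": 0},
    {"slide": [0,0,5],"twist": 0},
    {"slide": [0.4,0,2.3],"twist": 0},
    {"slide": [0.4,0,2.3],"twist": 0},
    {"slide": [0.4,0,2.3],"twist": 0},
    {"slide": [0.4,0,2.3],"twist": 0},
    {"slide": [0.9,0,2.4],"twist": 0},
    {"slide": [0.9,0,2.4],"twist": 0},
    {"slide": [0.9,0,2.4],"twist": 0}
  ]
}}

```text
t: 5.05
eef_pos: [0.6521, 0.0355, 0.1559]
orientation: [0.003, -0.08, 0.997, -0.0]
ft_force: [0.8, 0.2, 8.9]
width: 0.0002
```

```bash
python3 rel.py
```

```text
t 5.05 TCP rel hub mm right,along,up [ 55.8  -0.6 -19.1] F right,along,up [0.8 0.1 8.9] yawerr 0.001 j [-0.03  0.33  1.19  0.    1.62 -1.76] w 0.0
```

>>> {"method": "play_rows", "body": {
  "motion": [
    {"slide": [0.9,0,2.4],"twist": 0},
    {"slide": [1.4,0,2.2],"twist": 0},
    {"slide": [1.4,0,2.2],"twist": 0},
    {"slide": [1.4,0,2.2],"twist": 0},
    {"slide": [1.4,0,2.2],"twist": 0},
    {"slide": [1.8,0,1.9],"twist": 0},
    {"slide": [1.8,0,1.9],"twist": 0},
    {"slide": [1.8,0,1.9],"twist": 0},
    {"slide": [1.8,0,1.9],"twist": 0},
    {"slide": [0,0,0],"twist": 0}
  ]
}}

```text
t: 6.05
eef_pos: [0.6399, 0.0336, 0.137]
orientation: [0.005, -0.081, 0.997, -0.0]
ft_force: [3.7, 0.7, 7.3]
width: 0.0009
```

```bash
python3 rel.py
```

```text
t 6.05 TCP rel hub mm right,along,up [ 43.4  -0.6 -38. ] F right,along,up [3.8 0.1 7.3] yawerr 0.001 j [-0.04  0.3   1.25  0.    1.58 -1.77] w 0.001
```

>>> {"method": "play_rows", "body": {
  "motion": [
    {"slide": [2,0,1.2],"twist": 0},
    {"slide": [2,0,1.2],"twist": 0},
    {"slide": [1.9,0,1.2],"twist": 0},
    {"slide": [0,0,0],"twist": 0},
    {"slide": [-5,0,-5],"twist": 0},
    {"slide": [-10,0,-15],"twist": 0},
    {"slide": [0,0,-30],"twist": 0},
    {"slide": [0,0,-40],"twist": 0},
    {"slide": [0,0,-40],"twist": 0},
    {"slide": [0,0,0],"twist": 0}
  ]
}}

```text
t: 7.05
eef_pos: [0.648, 0.0348, 0.2675]
orientation: [0.005, -0.08, 0.997, -0.001]
ft_force: [0.6, -0.2, 0.6]
width: 0.0004
```

>>> {"method": "play_rows", "body": {
  "motion": [
    {"slide": [15,0,-5],"twist": 0},
    {"slide": [25,0,0],"twist": 0},
    {"slide": [30,0,0],"twist": 0},
    {"slide": [25,0,0],"twist": 0},
    {"slide": [15,0,0],"twist": 0},
    {"slide": [0,0,0],"twist": 0}
  ]
}}

```text
t: 7.65
eef_pos: [0.5357, 0.0171, 0.2647]
orientation: [-0.001, -0.08, 0.997, 0.0]
ft_force: [0.2, 0.1, -0.6]
width: 0.0003
```

```bash
python3 rel.py; python3 - <<'E'
from h import *
a=arm.grab_frame("scene")[150:280,350:450,::-1]; w=arm.grab_frame("wrist")[:,:,::-1]
can=np.hstack([cv2.resize(a,(400,520)),np.vstack([cv2.resize(w,(400,300)),np.zeros((220,400,3),np.uint8)])]); cv2.imwrite("pics/c2.png",can)
p=np.load("p.npy")
for q in (1.0,1.1,1.2,1.3):
    p[3]=q; print(q,np.round((proj(arm.camera_model("scene"),[hand(p,-.064),hand(p,.064)])-[350,150])*4).tolist())
E
```

```text
t 7.65 TCP rel hub mm right,along,up [-62.1  -0.2  89.7] F right,along,up [ 0.2  0.1 -0.6] yawerr 0.0 j [-0.07  0.05  1.29 -0.    1.8  -1.81] w 0.0
1.0 [[134.0, 217.0], [141.0, 439.0]]
1.1 [[136.0, 218.0], [139.0, 437.0]]
1.2 [[139.0, 219.0], [137.0, 435.0]]
1.3 [[141.0, 221.0], [134.0, 432.0]]
```

View pics/c2.png

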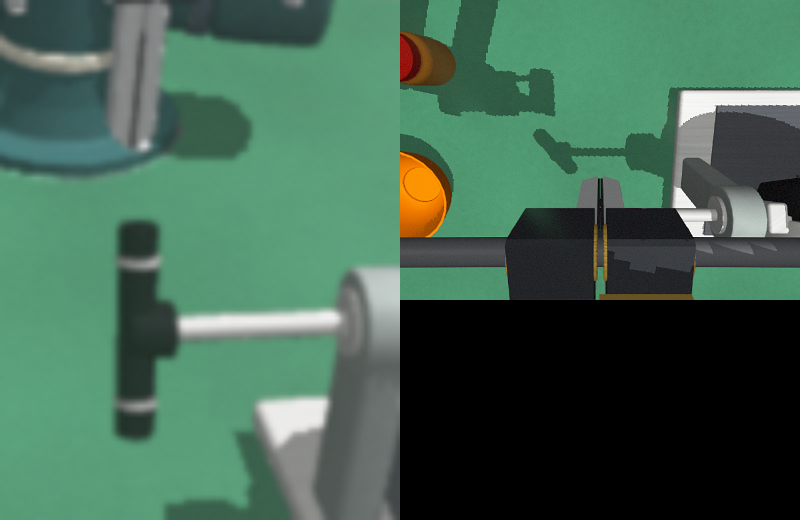

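The handle stands steep, with its tips at crop (138,220) and (134,437), so q≈1.2. The finger is clear on the near side. Stage 2: lower beside the upper (left) end and push it right.

>>> {"method": "play_rows", "body": {
  "motion": [
    {"slide": [0,0,22],"twist": 0},
    {"slide": [0,0,21],"twist": 0},
    {"slide": [-8,0,0],"twist": 0},
    {"slide": [-8,0,0],"twist": 0},
    {"slide": [-3,0,0],"twist": 0},
    {"slide": [-3,0,0],"twist": 0},
    {"slide": [-3,0,0],"twist": 0},
    {"slide": [-3,0,0],"twist": 0},
    {"slide": [-3,0,0],"twist": 0},
    {"slide": [-3,0,0],"twist": 0}
  ]
}}

```text
t: 8.75
eef_pos: [0.5687, 0.022, 0.2256]
orientation: [-0.002, -0.08, 0.997, -0.001]
ft_force: [-10.1, -2.1, 7.6]
width: 0.0004
```

```bash
python3 rel.py
```

```text
t 8.75 TCP rel hub mm right,along,up [-28.7  -0.7  50.6] F right,along,up [-10.3  -0.4   7.6] yawerr -0.0 j [-0.06  0.13  1.28 -0.    1.73 -1.79] w 0.0
```

>>> {"method": "play_rows", "body": {
  "motion": [
    {"slide": [-3,0,0],"twist": 0},
    {"slide": [-3,0,0],"twist": 0},
    {"slide": [-3,0,0],"twist": 0},
    {"slide": [-2.9,0,-0.4],"twist": 0},
    {"slide": [-2.9,0,-0.4],"twist": 0},
    {"slide": [-2.9,0,-0.4],"twist": 0},
    {"slide": [-2.4,0,0],"twist": 0},
    {"slide": [-2.4,0,0],"twist": 0},
    {"slide": [-2.4,0,0],"twist": 0},
    {"slide": [-2.4,0,0],"twist": 0}
  ]
}}

```text
t: 9.75
eef_pos: [0.5965, 0.0264, 0.2264]
orientation: [-0.001, -0.08, 0.997, -0.001]
ft_force: [-7.3, -1.6, 5.2]
width: 0.0001
```

```bash
python3 rel.py
```

```text
t 9.75 TCP rel hub mm right,along,up [-0.6 -0.8 51.4] F right,along,up [-7.5 -0.4  5.2] yawerr -0.0 j [-0.05  0.19  1.21 -0.    1.74 -1.78] w 0.0
```

>>> {"method": "play_rows", "body": {
  "motion": [
    {"slide": [-2.5,0,0.8],"twist": 0},
    {"slide": [-2.5,0,0.8],"twist": 0},
    {"slide": [-2.5,0,0.8],"twist": 0},
    {"slide": [-2.5,0,0.8],"twist": 0},
    {"slide": [-2.3,0,1.1],"twist": 0},
    {"slide": [-2.3,0,1.1],"twist": 0},
    {"slide": [-2.3,0,1.1],"twist": 0},
    {"slide": [-2.3,0,1.1],"twist": 0},
    {"slide": [-2.1,0,1.5],"twist": 0},
    {"slide": [-2.1,0,1.5],"twist": 0}
  ]
}}

```text
t: 10.75
eef_pos: [0.6213, 0.0304, 0.2172]
orientation: [0.002, -0.08, 0.997, -0.001]
ft_force: [-3.6, -1.5, 7.8]
width: 0.0004
```

```bash
python3 rel.py
```

```text
t 10.75 TCP rel hub mm right,along,up [24.5 -0.8 42.2] F right,along,up [-3.7 -0.9  7.8] yawerr 0.0 j [-0.04  0.25  1.17 -0.    1.73 -1.77] w 0.0
```

>>> {"method": "play_rows", "body": {
  "motion": [
    {"slide": [-1.5,0,1.8],"twist": 0},
    {"slide": [-1.5,0,1.8],"twist": 0},
    {"slide": [-1.7,0,2],"twist": 0},
    {"slide": [-1.7,0,2],"twist": 0},
    {"slide": [-1.7,0,2],"twist": 0},
    {"slide": [-1.7,0,2],"twist": 0},
    {"slide": [-1.3,0,2.2],"twist": 0},
    {"slide": [-1.3,0,2.2],"twist": 0},
    {"slide": [-1.3,0,2.2],"twist": 0},
    {"slide": [-1.3,0,2.2],"twist": 0}
  ]
}}

```text
t: 11.75
eef_pos: [0.6372, 0.0329, 0.1973]
orientation: [0.003, -0.08, 0.997, -0.001]
ft_force: [-3.7, -1.4, 7.7]
width: 0.0003
```

```bash
python3 rel.py
```

```text
t 11.75 TCP rel hub mm right,along,up [40.6 -0.8 22.3] F right,along,up [-3.9 -0.7  7.7] yawerr 0.0 j [-0.04  0.28  1.16 -0.    1.69 -1.77] w 0.0
```

>>> {"method": "play_rows", "body": {
  "motion": [
    {"slide": [-0.6,0,2],"twist": 0},
    {"slide": [-0.5,0,2],"twist": 0},
    {"slide": [-0.4,0,2],"twist": 0},
    {"slide": [0,0,1.5],"twist": 0},
    {"slide": [0,0,1],"twist": 0},
    {"slide": [0,0,0],"twist": 0}
  ]
}}

```text
t: 12.35
eef_pos: [0.6398, 0.0333, 0.1891]
orientation: [0.005, -0.08, 0.997, -0.001]
ft_force: [0.2, -0.6, 7.6]
width: 0.0008
```

```bash
python3 rel.py
```

```text
t 12.35 TCP rel hub mm right,along,up [43.3 -0.8 14.1] F right,along,up [ 0.1 -0.6  7.6] yawerr 0.001 j [-0.04  0.29  1.17 -0.    1.68 -1.77] w 0.001
```

Still at friction level, about 8 N, so it isn't on the stop yet. I'll press on gently until the force rises.

>>> {"method": "play_rows", "body": {
  "motion": [
    {"slide": [0,0,1],"twist": 0},
    {"slide": [0,0,1],"twist": 0},
    {"slide": [0,0,0],"twist": 0}
  ]
}}

```text
t: 12.65
eef_pos: [0.6401, 0.0334, 0.1876]
orientation: [0.005, -0.08, 0.997, -0.001]
ft_force: [-0.2, -0.9, 9.2]
width: 0.0004
```

>>> {"method": "play_rows", "body": {
  "motion": [
    {"slide": [0,0,0.8],"twist": 0},
    {"slide": [0,0,0.7],"twist": 0},
    {"slide": [0,0,0],"twist": 0}
  ]
}}

```text
t: 12.95
eef_pos: [0.6403, 0.0334, 0.1871]
orientation: [0.006, -0.08, 0.997, -0.001]
ft_force: [0.3, -0.9, 9.9]
width: 0.0003
```

```bash
python3 rel.py
```

```text
t 12.95 TCP rel hub mm right,along,up [43.7 -0.9 12.1] F right,along,up [ 0.2 -0.9  9.9] yawerr 0.001 j [-0.04  0.29  1.17 -0.    1.67 -1.77] w 0.0
```

>>> {"method": "play_rows", "body": {
  "motion": [
    {"slide": [0,0,1],"twist": 0},
    {"slide": [0,0,1],"twist": 0},
    {"slide": [0,0,0],"twist": 0},
    {"slide": [0,0,0],"twist": 0}
  ]
}}

```text
t: 13.35
eef_pos: [0.6403, 0.0334, 0.1871]
orientation: [0.006, -0.081, 0.997, -0.001]
ft_force: [-2.2, -0.6, 15.7]
width: 0.0004
```

>>> {"method": "play_rows", "body": {
  "motion": [
    {"slide": [0,0,1],"twist": 0},
    {"slide": [0,0,1],"twist": 0},
    {"slide": [0,0,0],"twist": 0},
    {"slide": [0,0,0],"twist": 0}
  ]
}}

```text
t: 13.75
eef_pos: [0.6404, 0.0334, 0.187]
orientation: [0.007, -0.081, 0.997, -0.001]
ft_force: [-3.3, -1.1, 21.0]
width: 0.0003
```

```bash
python3 rel.py
```

```text
t 13.75 TCP rel hub mm right,along,up [43.8 -0.8 12. ] F right,along,up [-3.5 -0.5 21. ] yawerr 0.001 j [-0.04  0.28  1.18 -0.    1.66 -1.77] w 0.0
```

The force climbs to 21 N with no further motion at 12.0 mm above the axis (grip radius 12 mm), so the iron is solidly on the stop. Next I lift off and check.

>>> {"method": "play_rows", "body": {
  "motion": [
    {"slide": [0,0,-4],"twist": 0},
    {"slide": [0,0,-6],"twist": 0},
    {"slide": [0,0,-15],"twist": 0},
    {"slide": [0,0,-30],"twist": 0},
    {"slide": [0,0,-40],"twist": 0},
    {"slide": [0,0,-40],"twist": 0},
    {"slide": [30,-20,0],"twist": 0},
    {"slide": [40,-25,0],"twist": 0},
    {"slide": [40,-25,0],"twist": 0},
    {"slide": [40,-25,0],"twist": 0}
  ]
}}

```text
t: 14.75
eef_pos: [0.5034, -0.0851, 0.3121]
orientation: [-0.0, -0.081, 0.997, -0.0]
ft_force: [0.2, -0.7, 0.2]
width: 0.0004
```

>>> {"method": "play_rows", "body": {
  "motion": [
    {"slide": [40,-25,0],"twist": 0},
    {"slide": [40,-25,0],"twist": 0},
    {"slide": [30,-20,0],"twist": 0},
    {"slide": [0,0,0],"twist": 0},
    {"slide": [0,0,0],"twist": 0}
  ]
}}

```text
t: 15.25
eef_pos: [0.4072, -0.1714, 0.3124]
orientation: [0.001, -0.08, 0.997, 0.0]
ft_force: [0.5, 0.4, 0.1]
width: 0.0006
```

```bash
python3 rel.py; python3 - <<'E'
from h import *
p=np.load("p.npy")
a=arm.grab_frame("scene")[:,:,::-1]; b=arm.grab_frame("top")[:,:,::-1]
o=[(365,200),(200,200)]
c=[cv2.resize(a[200:265,365:445],None,fx=4.6,fy=4.6),cv2.resize(b[200:265,200:280],None,fx=4.6,fy=4.6)]
can=np.zeros((600,800,3),np.uint8); can[:598,:368]=np.vstack(c); can[:324,368:]=cv2.resize(a,(432,324)); can[324:,368:736]=cv2.resize(b,(368,276))
cv2.imwrite("pics/c3.png",can)
for q in (2.95,3.05,3.14):
    p[3]=q; print(q,[np.round((proj(arm.camera_model(n),[hand(p,.064),hand(p,-.064)])-o[i])*4.6+[0,299*i]).tolist() for i,n in enumerate(("scene","top"))])
E
```

```text
t 15.25 TCP rel hub mm right,along,up [-219.1 -165.7  137.4] F right,along,up [0.5 0.3 0.1] yawerr -0.001 j [-0.53 -0.15  1.39  0.    1.9  -2.26] w 0.001
2.95 [[[63.0, 101.0], [119.0, 198.0]], [[324.0, 552.0], [290.0, 341.0]]]
3.05 [[[63.0, 90.0], [118.0, 210.0]], [[323.0, 553.0], [291.0, 341.0]]]
3.14 [[[64.0, 81.0], [117.0, 220.0]], [[322.0, 553.0], [291.0, 342.0]]]
```

View pics/c3.png

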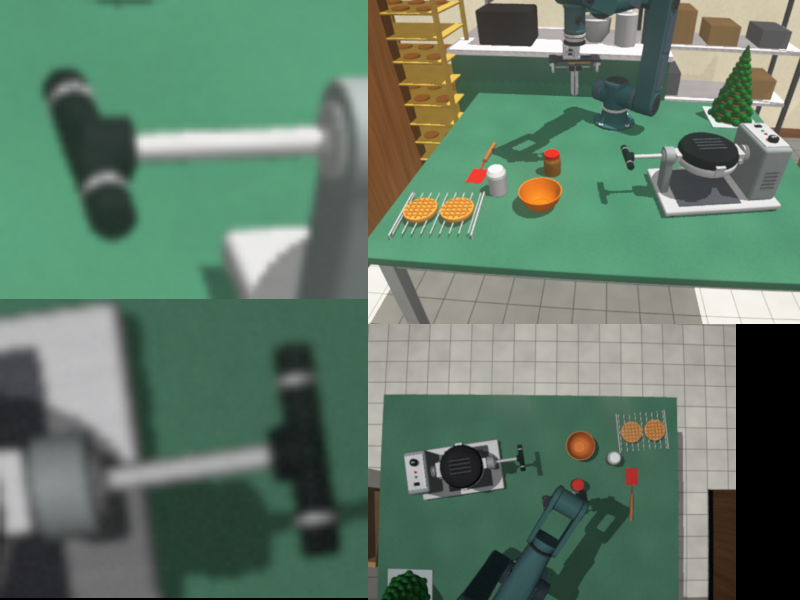

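The dark half is on top. The ring spacing (scene ≈92 px, 91 predicted; top ≈139 px) matches a level grip at π. The bystanders look to be where they were and the arm is clear.

```bash
python3 -c "
from plant import arm
for n in ('jar','bowl','dredger','spatula'):
    print(n,[d['bbox'] for d in arm.spot_in('scene',n)[:1]])
print(arm.sign_off())"
```

```text
jar [[255.8, 220.3, 32.3, 41.0]]
bowl [[221.4, 262.9, 63.7, 52.5]]
dredger [[176.8, 246.1, 32.7, 45.2]]
spatula [[144.3, 212.3, 45.0, 62.5]]
the job is handed in; nothing more can be done
None
```

The waffle iron is flipped: it rests on its other stop with the dark half on top, and I handed the job in at about 15 s.

I pushed it round with closed fingertips at roughly 0.5 rad/s. The right end of the cross grip went down first, to about 70°. I then moved over to the other end, at that point on top, and pushed it over and down.

- **On the stop:** the force rose from about 8 N (friction only) to 21 N while the fingertips stopped moving, 12 mm above the axis, which is exactly the grip's radius.
- **Grip level:** the spacing of the grip's rings in the last pictures matches a level grip to about 0.02 rad. The visible grip tips lie wider apart than my fitted model predicts at the stop. I put that down to the rounded ends, and it means my first estimate of the starting angle (0.32 rad) may be a little high.
- **Things beside it:** jar, bowl and spatula are detected within about 3 px of where they were. The network gave no usable box for the dredger in the first scene picture, so I compared its position only by eye, and it looks unmoved.
- **Arm:** it is clear of everything, with no contact force at the wrist.

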